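# Torque the gas filter's union nut with the click wrench

### The job

The square brass union nut on top of the gas filter is only finger-tight. Take the click wrench from its two rests, set its open end down over the nut, and turn the nut gently clockwise (seen from above) until the wrench's hinge breaks over by about 10 degrees, stopping well before the hinge is folded on to its end stop. Then lift the wrench off without loosening the nut and lay it back flat across its two rests, leaving the jar, the beaker and the loose gauge where they stand.

Things in the scene. Friction and masses are not known exactly. Their poses are not given: they have to be found in the camera images.
- wrench_grip (a point): Middle of the click wrench's straight handle, half-way up: the place to grip. x runs along the handle towards the open end, z up. The handle is a flat-sided aluminium bar with black rings 22 mm wide (along y) and 18 mm high, from 122 mm behind this point to 50 mm ahead; a slimmer steel neck follows, with the upright hinge pin 136 mm ahead of this point.
- fork_centre (a point): Centre of the wrench's open end (fork), half-way up its 14 mm thickness: 190 mm ahead of wrench_grip when the hinge is straight, 2 mm lower, 54 mm beyond the hinge pin. Its slot is 43 mm wide, walls along the wrench's x, open in front, above and below; back wall 26 mm behind this point, prongs 12 mm wide reaching 22 mm ahead. It drops over the nut from above.
- hinge (a joint): Click hinge between handle and open end (rad): 0 when straight, held by a spring until the torque on the nut reaches about 1.3 N m (about 7 N sideways at wrench_grip); then it breaks over: it gives way and the torque stops rising. End stop at 0.42. It springs back when let go. It breaks only when the wrench is turned clockwise seen from above.
- nut_centre (a point): Centre of the square brass nut, half-way up its 18 mm height, 40 mm across flats, turning about the upright axis here. Its x axis is parallel to one pair of flats, so the wrench fits with its x axis at 0, 90, 180 or 270 degrees to it, with about 0.08 rad of play either way. A 16 mm thick spigot stands up to 21 mm above this point.
- nut (a joint): Rotation of the nut (rad), growing clockwise seen from above (tightening). It turns easily (about 0.2 N m) until it meets its seat; how far it still has to go, some 0.15 to 0.65 rad, differs each time.
- filter: The filter that carries the nut, bolted to the bench; origin under its middle, z up. Foot 120 x 80 mm, short pipe stubs. Under the nut it has a flat square shoulder, 80 x 80 mm, 70 mm above the bench and 9 mm below nut_centre, on which the open end of the wrench comes to rest.
- wrench: The whole wrench, 330 mm long, about 0.5 kg, balancing about 20 mm ahead of wrench_grip. It lies flat: its whole underside is one plane. Origin on the underside, 9 mm below wrench_grip, same axes.
- rests_centre (a point): Where wrench_grip belongs when the wrench lies on its two plywood rests: midway between them, 44 mm above the bench; x runs along the lying wrench. The rests are blocks 22 mm long, 85 mm either side along x, tops 35 mm above the bench, with 14 mm high lips leaving 65 mm across. Between them is only a 4 mm base plate.
- jar: Bystander: closed amber glass jar, 64 mm wide, 75 mm high, origin under its centre.
- beaker: Bystander: open glass beaker, 68 mm wide, 85 mm high, origin under its centre.
- gauge: Bystander: loose round pressure gauge, 60 mm wide, 22 mm high, lying face up, with a brass stem; origin under its centre.

How it is judged (in metres and radians):
On the way, in this order (a step that is already met when the one before it is completed fails the run):
1. the wrench's open end sits down over the nut (distance between fork_centre and nut_centre below 0.011 m and value of joint hinge below 0.08 rad), for 0.2 s.
2. with the open end on the nut, the nut is tight and the wrench's hinge has broken over (distance between fork_centre and nut_centre below 0.011 m and value of joint hinge above 0.1 rad and value of joint nut above 0.95 rad), for 0.1 s.
At the end, for the whole second after the job is handed in: The wrench lies still and flat on both rests (handle's middle within 35 mm of the rests' middle, 6 mm in height, along them within 0.25 rad, tilt below 0.08 rad), its hinge straight again (below 0.05 rad), and the nut still tight (nut joint above 0.88 rad) (horizontal distance between wrench_grip and rests_centre below 0.035 m and z of wrench_grip in the frame of rests_centre between -0.006 and 0.006 m and angle between wrench_grip's own z axis and vertical below 0.08 rad and angle between the x axis of wrench_grip and the x axis of rests_centre, either way round below 0.25 rad and linear speed of wrench below 0.02 m/s and value of joint hinge below 0.05 rad and value of joint nut above 0.88 rad); the robot touches nothing.
It fails at once if the hinge is folded on towards its end stop (beyond 0.32 rad): the nut is overtightened (value of joint hinge above 0.32 rad).
It fails at once if the wrench is pressed or knocked on the filter or its nut with more than 150 N (contact force between wrench and filter above 150 N).
It fails at once if the jar is knocked out of its place (more than 25 mm) (distance of jar from where it was at the start of the episode above 0.025 m).
It fails at once if the beaker is knocked out of its place (more than 25 mm) (distance of beaker from where it was at the start of the episode above 0.025 m).
It fails at once if the pressure gauge is knocked out of its place (more than 25 mm) (distance of gauge from where it was at the start of the episode above 0.025 m).
It also fails if it takes over 69 s, if anything falls off the work surface, if the arm or the gripper's body presses on something with over 40 N, if the wrist force passes 120 N, or if a joint passes its speed limit or range.

### The arm

A 6-joint arm with a two-finger parallel gripper is mounted at the origin on the work surface. World frame = base frame: x ahead of the robot, y to its left, z up, the work surface at z = 0. Lengths are in mm, angles in degrees, forces in N, time in s.
With the tool pointing down it reaches from about 300 to 850 mm from the base axis. Payload 4.2 kg.
Tool frame: the origin (TCP) lies between the finger pads; the fingertips stand 8 mm ahead of it and the grasp point (between the pads) lies 11 mm behind it; x points along the fingers, y is the direction in which the jaws open and shut, and the axes are right-handed (so a half turn about x gives the same grasp; the last joint's range is limited). The gripper opens to 91 mm and grips with 3 to 60 N. Pads are 32 mm wide; open, the fingers measure 118 mm over their backs; the gripper's body (76 mm by 178 mm) begins 60 mm behind the grasp point.
Start: joints at [74.255, 18.312, 89.639, -0, 72.044, -1.146], TCP at [144.931, 556.451, 221.976] pointing down, gripper open.
Joint ranges: [-177.97, 177.97], [-48.28, 115.42], [12.27, 149.76], [-77.06, 257.06], [2.81, 150.46], [-146.56, 146.56]. Speed limits (degrees/s): [147.25, 147.25, 180, 180, 180, 180].

### API

Orientations are given as [roll, pitch, yaw] about the fixed x, y, z axes, in that order (R = Rz(yaw) Ry(pitch) Rx(roll)).
In Python, from workcell import env gives the robot as it stands.
- The arm moves only by the tool arm_command, never from a script. Its arguments are lists of equal length, an entry for each row: "slide": the shift along the tool's x, y, z in cm, a list of three; "turn": the turn, a rotation vector about the tool's x, y, z in rad, a list of three; "grip": the closure in counts, from 0 (fully open) to 255 (shut). A call has 1 to 20 rows; each row is the pose to reach, as a shift and turn from the pose commanded when the call began, along the tool's axes at that moment; what a row does not reach only later rows make up. A row lasts 1/12 s, in which the tool goes at most 41.7 mm and 7.16 degrees, less where a joint would pass 70% of its speed; a pose out of reach is approached as far as the arm can. A call with a gripper value outside its range is refused whole. The fingers move at their own pace and stop on an object; "newtons" is the grip in N (left out, the last holds). Time passes only in rows, so rows that repeat a pose let the fingers close. It gives the time, the measured TCP pose, the force and the opening at its end, in the units of the state.
- env.state(): the state, without advancing time (a new reading comes with each control period).
- env.grab_frame(name): name is "scene" or "top"; returns (picture, depth): 420x560x3 uint8, red, green, blue; 420x560 float32, mm along the optical axis (not along the pixel's ray), 0 where there is no reading.
- env.calibration(name): a dict with "K" (3x3 intrinsics, pixels), "k1" (the pictures are not rectified: a ray, as slopes to the right and down, at radius r is drawn at 1 + k1 r^2 times it, then the intrinsics apply), "camera_from_world" (4x4, takes a point from world to camera coordinates). Camera axes: x right, y up, looking along -z (the intrinsics and any distortion apply to the point x, -y, -z); pixel columns grow to the right and rows downward; lengths in mm; the calibration is good to about 2 mm. A picture is of the moment at which its call begins. calibration takes no time and is no camera call.
- env.job_done(): hands the job in, once; it reports no verdict.
Trained networks look in the newest picture that a camera, given by its name, has taken for a name from the list of things; names that differ only in an ending like _2 or _b are one class to them, and where a whole thing is asked for, a point or a joint stands for the part that bears it (a point fixed in the world has none). Each returns a list of dicts, best first, with "p" (0 to 1); they miss things now and then, are a little off and sometimes report something else, mostly with a low value. They report only what shows in the picture. A call takes as long as a camera call.
- env.search_frame(camera, label): "point" ([x, y, z] in mm, in world coordinates, good to about 4 mm: the middle of the surface that is visible of it).
The state is a dict: "time_s": time; "qpos": joint angles; "qvel": joint speeds; "effort": joint torques, N m; "ee_pos": TCP position; "ee_rot": TCP orientation; "force": force on the tool from outside, world axes, zero at the start; "torque": the same for the moment, N m; "gripper_width": finger opening in mm.
Only numpy, scipy, OpenCV 4.12 (cv2) and the standard library are available. Lean on these libraries where they do the work, as an engineer would, in place of code of your own. Each camera call takes 0.05 s, during which the arm holds its last target.

## Working session

There is one attempt and no reset: what is moved stays moved. The work goes in short steps, Python scripts to look and compute and a tool call to move; the robot and the scene stay as the last step left them, time stands still between calls to the robot, and variables do not carry over. Pictures are saved under pics/ and viewed, and the job is handed in when it is done.

Besides the shell and the picture viewer there is one more tool, called after "Emit:" in YAML: its name, and indented under it one key for each argument. arm_command: Moves the arm, as the interface text tells. Its arguments: {"type":"object","properties":{"slide":{"type":"array","items":{"type":"array","items":{"type":"number"}}},"turn":{"type":"array","items":{"type":"array","items":{"type":"number"}}},"grip":{"type":"array","items":{"type":"number"}},"newtons":{"type":"number"}},"required":["slide","turn","grip"]}

```bash
mkdir -p pics; ls; cat > h.py <<'E'
import numpy as np, cv2
from workcell import env
def snap(name,fn):
    im,d=env.grab_frame(name); cv2.imwrite('pics/'+fn,im[:,:,::-1]); return im,d
def cloud(name,d):
    c=env.calibration(name);K=np.array(c['K']);k1=c['k1'];T=np.array(c['camera_from_world'])
    v,u=np.mgrid[0:d.shape[0],0:d.shape[1]]
    x=(u-K[0,2])/K[0,0];y=(v-K[1,2])/K[1,1]
    xd,yd=x.copy(),y.copy()
    for _ in range(8):
        f=1+k1*(x*x+y*y);x=xd/f;y=yd/f
    P=np.stack([x*d,-y*d,-d,np.ones_like(d)],-1)
    W=P@np.linalg.inv(T).T
    W[d==0]=np.nan
    return W[...,:3]
E
python3 - <<'E'
from h import *
for n in('scene','top'):
    im,d=snap(n,n+'0.png'); np.save(n+'0.npy',cloud(n,d))
    for l in ['wrench_grip','fork_centre','nut_centre','filter','rests_centre','jar','beaker','gauge','wrench','hinge','nut']:
        try:
            r=env.search_frame(n,l); print(n,l,[(np.round(q['point']).tolist(),round(q['p'],2)) for q in r[:2]])
        except Exception as e: print(l,e)
s=env.state();print(s)
E
```

```text
pics
scene wrench_grip [([635.0, -295.0, 51.0], 0.85)]
scene fork_centre [([710.0, -324.0, 47.0], 0.9)]
scene nut_centre [([584.0, -8.0, 89.0], 0.87)]
scene filter [([589.0, -17.0, 39.0], 0.77)]
scene rests_centre [([551.0, -280.0, 12.0], 0.6)]
scene jar [([772.0, -45.0, 67.0], 0.8)]
scene beaker [([768.0, -167.0, 63.0], 0.77)]
scene gauge [([384.0, -464.0, 22.0], 0.8)]
scene wrench [([634.0, -301.0, 46.0], 0.96), ([382.0, -463.0, 23.0], 0.22)]
scene hinge [([708.0, -322.0, 52.0], 0.8)]
scene nut [([584.0, -8.0, 92.0], 0.89)]
top wrench_grip [([594.0, -284.0, 54.0], 0.73)]
top fork_centre [([708.0, -321.0, 50.0], 0.7)]
top nut_centre [([576.0, -0.0, 88.0], 0.66)]
top filter [([565.0, -0.0, 71.0], 0.88)]
top rests_centre [([554.0, -272.0, 3.0], 0.67)]
top jar [([750.0, -29.0, 72.0], 0.92)]
top beaker [([784.0, -150.0, 44.0], 0.63)]
top gauge [([379.0, -457.0, 21.0], 0.59)]
top wrench [([593.0, -287.0, 48.0], 0.79)]
top hinge [([705.0, -321.0, 51.0], 0.89), ([591.0, -290.0, 46.0], 0.59)]
top nut [([573.0, 1.0, 87.0], 0.65)]
{'time_s': 1.2, 'qpos': array([ 7.42546748e+01,  1.83130654e+01,  8.96376755e+01,  1.39169234e-03,
        7.20437832e+01, -1.14609585e+00]), 'qvel': array([ 0.03925851,  0.09694353,  0.05759221, -0.0839091 ,  0.01449092,
       -0.02850813]), 'effort': array([-1.44583453e-03, -4.12364566e+01, -2.32226336e+01,  7.25698262e-02,
        3.80684459e-02, -2.76413721e-05]), 'ee_pos': array([144.93419679, 556.46516626, 221.97322377]), 'ee_rot': array([102.44590287,  89.99436633,  87.84624451]), 'force': array([-0.15752143,  0.70699801,  0.05728593]), 'torque': array([-0.0139086 , -0.00884243, -0.03792948]), 'gripper_width': 91.40090549954719}
```

View pics/scene0.png

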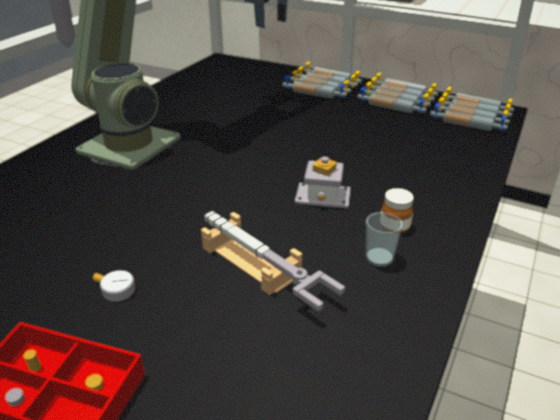

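View pics/top0.png

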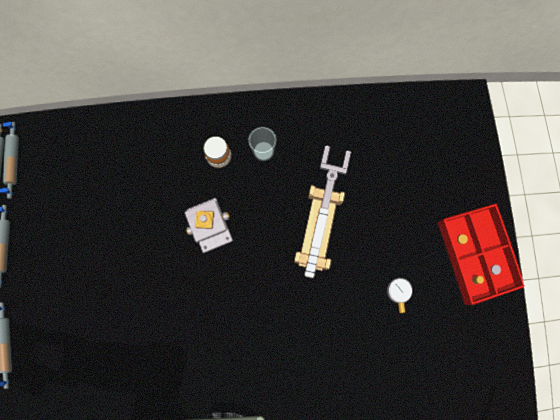

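The scene view shows the wrench on its rests (handle about (240,235), fork about (320,288)), with the filter and nut at (324,165). In the top view the nut is at (205,219), the wrench runs from (310,275) to (337,150), and the jar and beaker are at (217,150) and (262,143). Next I'll measure these from the top depth.

```bash
python3 - <<'E'
from h import *
im=cv2.imread('pics/top0.png');W=np.load('top0.npy')
cv2.imwrite('pics/topc.png',cv2.resize(im[120:290,175:365],None,fx=4,fy=3.5,interpolation=cv2.INTER_CUBIC)[:595,:])
hsv=cv2.cvtColor(im,cv2.COLOR_BGR2HSV)
# wrench: height 46-60 near wrench, gray
x,y,z=W[...,0],W[...,1],W[...,2]
reg=(x>420)&(x<800)&(y<-220)&(y>-380)&(z>38)
gray=hsv[...,1]<60
m=reg&gray
P=W[m]; print(len(P), P.min(0),P.max(0), np.percentile(P[:,2],[5,25,50,75,95]))
# axis: fit on handle only
c,d=None,None
vx,vy,x0,y0=cv2.fitLine(P[:,:2].astype(np.float32),cv2.DIST_HUBER,0,.01,.01).ravel()
if vx<0: vx,vy=-vx,-vy
print('axis',np.degrees(np.arctan2(vy,vx)),x0,y0)
ax=np.array([vx,vy]);n=np.array([-vy,vx])
t=(P[:,:2]-[x0,y0])@ax; s=(P[:,:2]-[x0,y0])@n
for a in np.arange(-230,200,10):
    k=(t>=a)&(t<a+10)
    if k.sum(): print(a,k.sum(),np.round([s[k].min(),s[k].mean(),s[k].max(),np.median(P[k,2])],1))
# nut
reg=(abs(x-575)<60)&(abs(y)<60)
b=reg&(z>82)&(hsv[...,1]>110)
Q=W[b];print('nut',len(Q),Q.min(0),Q.max(0))
mm=cv2.minAreaRect(Q[:,:2].astype(np.float32));print(mm)
b2=(reg&(z>62)&(z<78));R=W[b2];print('shoulder',len(R),cv2.minAreaRect(R[:,:2].astype(np.float32)),np.median(R[:,2]))
b2=(reg&(z>94));R=W[b2];print('spigot',len(R),R.mean(0))
E
```

```text
1238 [ 429.25636541 -366.41753981   38.47265102] [ 754.328027   -225.62874332   58.0976693 ] [44.5354409  48.31732345 50.68740644 52.37510017 54.79379766]
axis -17.966625 565.74023 -277.18396
-150 12 [-8.8  0.2  8.7 50.4]
-140 39 [-11.1   0.2  10.6  52.2]
-130 39 [-11.4  -0.2  10.6  52.2]
-120 37 [-10.8  -0.6  10.2  52.4]
-110 37 [-11.   -0.1   9.8  52.1]
-100 37 [-11.   -0.6   9.9  52.7]
-90 36 [-10.8  -0.1  10.   51.9]
-80 38 [-9.8  0.4 10.7 51.6]
-70 35 [-11.2   0.   10.5  51.8]
-60 39 [-10.7   0.   10.9  52.1]
-50 36 [-11.2  -0.5  10.2  52.1]
-40 37 [-10.6   0.4  10.7  51.8]
-30 37 [-11.    0.1  11.   51.9]
-20 34 [-10.4   0.2  10.8  51.4]
-10 36 [-10.6   0.2  10.7  51.2]
0 37 [-10.7  -0.1  10.6  51.6]
10 34 [-10.3   0.1  10.4  51.7]
20 32 [-9.4  0.7 10.8 50.8]
30 27 [-8.   0.1  8.2 50.3]
40 29 [-8.7  0.3  9.  50.4]
50 25 [-8.3 -0.1  8.  51.2]
60 27 [-7.9  0.3  8.4 50.6]
70 31 [-38.   -1.2   8.7  50. ]
80 28 [-9.   0.2  8.9 50.8]
90 28 [-8.6  0.2  9.1 50.4]
100 35 [-10.5   0.4  12.2  50.7]
110 37 [-11.8  -0.   11.8  52.3]
120 40 [-29.5   1.3  32.   48.8]
130 108 [-33.4  -0.3  33.2  46.9]
140 44 [-34.1  -1.4  33.1  46.7]
150 39 [-32.6   2.4  33.4  46. ]
160 32 [-33.5  -1.9  33.3  47. ]
170 41 [-33.6  -0.7  33.2  46.9]
180 34 [-33.6  -0.5  32.4  46.8]
190 1 [-30.3 -30.3 -30.3  43.1]
nut 231 [558.74179004 -15.8338169   82.6019898 ] [600.2548094   24.33378797  96.75542434]
((579.44580078125, 4.740591049194336), (40.16018295288086, 39.35187530517578), 85.36395263671875)
shoulder 764 ((578.9251098632812, 5.022796630859375), (80.97367858886719, 80.66908264160156), 17.469158172607422) 69.2044964356852
spigot 40 [579.17451713   4.12896153  99.24527263]
```

View pics/topc.png

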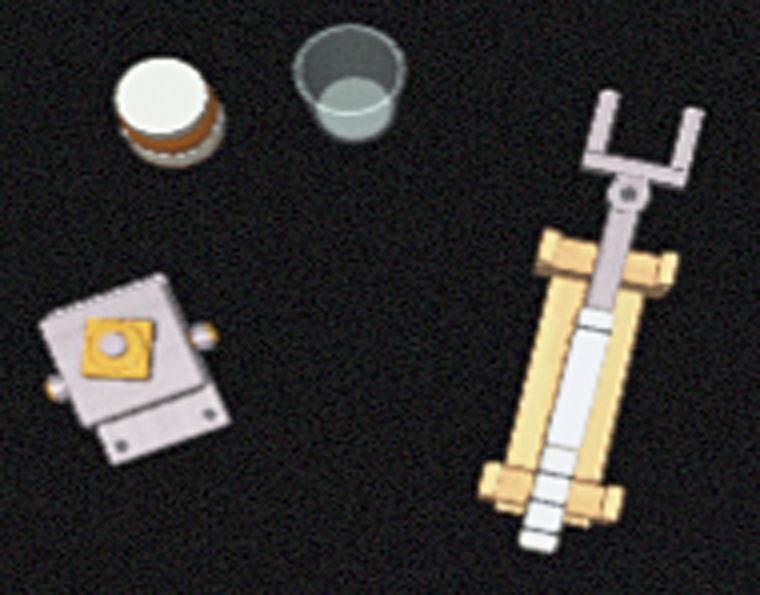

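```bash
cat >> h.py <<'E'
from scipy.spatial.transform import Rotation as Ro
def Rtool(s=None):
    s=s or env.state(); return Ro.from_euler('xyz',s['ee_rot'],degrees=True)
def goal(p,yawx,flip,s=None):
    """slide(cm),turn(rad) to TCP p with tool x down, jaw (y) along yawx+90 (or -90 if flip)"""
    s=s or env.state(); R0=Rtool(s)
    a=np.radians(yawx+(-90 if flip else 90))
    X=np.array([0,0,-1.]);Y=np.array([np.cos(a),np.sin(a),0]);Z=np.cross(X,Y)
    R1=Ro.from_matrix(np.stack([X,Y,Z],1))
    return (R0.inv().apply(np.array(p)-s['ee_pos'])/10).round(3),(R0.inv()*R1).as_rotvec().round(4)
E
python3 - <<'E'
from h import *
s=env.state();R=Rtool();print(R.as_matrix().round(3))
g=np.array([545.3,-270.6]);a=np.radians(-18);g=g+20*np.array([np.cos(a),np.sin(a)]);print(g)
for f in(0,1): print(f,goal([*g,150],-18,f))
# rests
im=cv2.imread('pics/top0.png');W=np.load('top0.npy');hsv=cv2.cvtColor(im,cv2.COLOR_BGR2HSV)
x,y,z=np.moveaxis(W,-1,0)
r=(x>420)&(x<720)&(y<-200)&(y>-350)&(hsv[...,1]>60)&(z>28)
P=W[r];ax=np.array([np.cos(a),np.sin(a)]);n=np.array([-ax[1],ax[0]])
t=(P[:,:2]-[545.3,-270.6])@ax;q=(P[:,:2]-[545.3,-270.6])@n
for k in(t<0,t>0): print(k.sum(),np.percentile(t[k],[2,50,98]),np.percentile(q[k],[2,50,98]))
E
```

```text
[[ 0.     0.252  0.968]
 [ 0.     0.968 -0.252]
 [-1.     0.    -0.   ]]
[ 564.32113033 -276.78033989]
0 (array([  7.189, -70.064,  61.588]), array([ 0.0593, -0.    , -0.0001]))
1 (array([  7.189, -70.064,  61.588]), array([-3.0822e+00,  1.0000e-04, -0.0000e+00]))
238 [-92.96840245 -81.81699706 -70.69945619] [-41.38039565  10.76934093  40.43373704]
256 [76.42939764 86.59194128 98.41076961] [-38.73077393  11.05525753  43.73894939]
```

Emit:
arm_command:
  slide:
    - [3,-35,31]
    - [3,-35,31]
    - [3,-35,31]
    - [3,-35,31]
    - [3,-35,31]
    - [3,-35,31]
    - [3,-35,31]
    - [3,-35,31]
    - [3,-35,31]
    - [3,-35,31]
    - [6,-70.06,61.59]
    - [6,-70.06,61.59]
    - [6,-70.06,61.59]
    - [6,-70.06,61.59]
    - [6,-70.06,61.59]
    - [6,-70.06,61.59]
    - [6,-70.06,61.59]
    - [6,-70.06,61.59]
    - [6,-70.06,61.59]
    - [6,-70.06,61.59]
  turn:
    - [0.059,0,0]
    - [0.059,0,0]
    - [0.059,0,0]
    - [0.059,0,0]
    - [0.059,0,0]
    - [0.059,0,0]
    - [0.059,0,0]
    - [0.059,0,0]
    - [0.059,0,0]
    - [0.059,0,0]
    - [0.059,0,0]
    - [0.059,0,0]
    - [0.059,0,0]
    - [0.059,0,0]
    - [0.059,0,0]
    - [0.059,0,0]
    - [0.059,0,0]
    - [0.059,0,0]
    - [0.059,0,0]
    - [0.059,0,0]
  grip: [0,0,0,0,0,0,0,0,0,0,0,0,0,0,0,0,0,0,0,0]
  newtons: 50

```text
time_s: 2.87
ee_pos: [519.7, -188.4, 168.4]
ee_rot: [38.1, 90.0, 20.0]
force: [0.1, 0.1, 0.2]
gripper_width: 91.2
```

```bash
python3 - <<'E'
from h import *
s=env.state();print(s['time_s'],s['qpos'].round(1));print(goal([564.3,-276.8,100],-18,0),goal([564.3,-276.8,33],-18,0))
E
```

```text
2.8667 [-21.1  18.6  97.4   0.   64.  -93.1]
(array([ 6.84 , -7.026,  6.974]), array([-0.0003,  0.0003, -0.0003])) (array([13.54 , -7.027,  6.972]), array([-0.0003,  0.0003, -0.0003]))
```

Emit:
arm_command:
  slide:
    - [3,-7.03,6.97]
    - [3,-7.03,6.97]
    - [3,-7.03,6.97]
    - [3,-7.03,6.97]
    - [6.8,-7.03,6.97]
    - [9.5,-7.03,6.97]
    - [11.5,-7.03,6.97]
    - [13,-7.03,6.97]
    - [13.55,-7.03,6.97]
    - [13.55,-7.03,6.97]
    - [13.55,-7.03,6.97]
  turn:
    - [0,0,0]
    - [0,0,0]
    - [0,0,0]
    - [0,0,0]
    - [0,0,0]
    - [0,0,0]
    - [0,0,0]
    - [0,0,0]
    - [0,0,0]
    - [0,0,0]
    - [0,0,0]
  grip: [0,0,0,0,0,0,0,0,0,0,0]

```text
time_s: 3.78
ee_pos: [564.1, -274.3, 33.8]
ee_rot: [1.7, 89.9, -16.3]
force: [0.8, 0.3, 0.5]
gripper_width: 91.2
```

```bash
python3 - <<'E'
from h import *
s=env.state();print(s['time_s'],s['ee_pos']);print(goal([564.3,-276.8,33],-18,0))
snap('top','t1.png');snap('scene','s1.png')
E
```

```text
3.7833 [ 564.11233107 -274.29447542   33.81484454]
(array([ 0.082, -0.233,  0.095]), array([ 0.0008,  0.001 , -0.    ]))
```

View pics/s1.png

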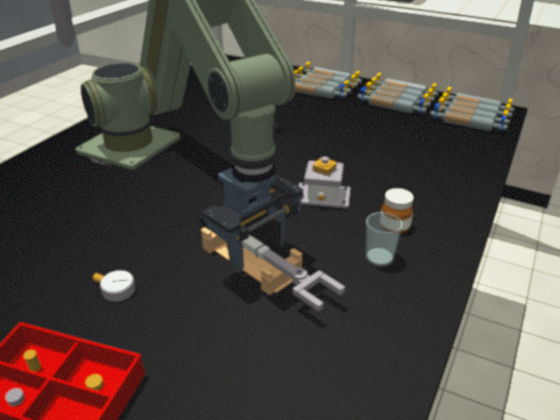

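View pics/t1.png

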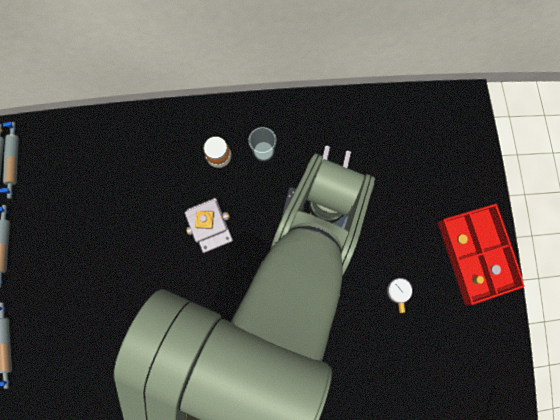

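The scene view shows the fingers straddling the handle at about (245,235). In the top view only the prong tips (325–350,150) show past the arm. I'll correct by 2 mm, close and lift.

Emit:
arm_command:
  slide:
    - [0.08,-0.23,0.1]
    - [0.08,-0.23,0.1]
    - [0.08,-0.23,0.1]
    - [0.08,-0.23,0.1]
    - [0.08,-0.23,0.1]
    - [0.08,-0.23,0.1]
    - [0.08,-0.23,0.1]
    - [0.08,-0.23,0.1]
    - [0.08,-0.23,0.1]
    - [0.08,-0.23,0.1]
    - [0.08,-0.23,0.1]
    - [0.08,-0.23,0.1]
  turn:
    - [0,0,0]
    - [0,0,0]
    - [0,0,0]
    - [0,0,0]
    - [0,0,0]
    - [0,0,0]
    - [0,0,0]
    - [0,0,0]
    - [0,0,0]
    - [0,0,0]
    - [0,0,0]
    - [0,0,0]
  grip: [0,0,255,255,255,255,255,255,255,255,255,255]
  newtons: 55

```text
time_s: 4.88
ee_pos: [564.0, -277.1, 32.1]
ee_rot: [78.5, 90.0, 60.5]
force: [-0.4, 0.6, 0.6]
gripper_width: 27.5
```

```bash
python3 - <<'E'
from h import *
s=env.state();print(s['time_s'],s['ee_pos'],s['force'],s['gripper_width'])
E
```

```text
4.8833 [ 563.98053885 -277.0918578    32.12766712] [-0.40202847  0.59138651  0.57602147] 27.46738668693935
```

Emit:
arm_command:
  slide:
    - [0,0,0]
    - [0,0,0]
    - [0,0,0]
    - [0,0,0]
    - [0,0,0]
    - [0,0,0]
  turn:
    - [0,0,0]
    - [0,0,0]
    - [0,0,0]
    - [0,0,0]
    - [0,0,0]
    - [0,0,0]
  grip: [255,255,255,255,255,255]

```text
time_s: 5.38
ee_pos: [563.9, -277.3, 32.1]
ee_rot: [-97.6, 90.0, -115.6]
force: [-1.2, -1.9, -1.4]
gripper_width: 21.6
```

```bash
python3 - <<'E'
from h import *
s=env.state();print(s['time_s'],s['ee_pos'],s['force'],s['gripper_width'],Rtool().as_matrix().round(3))
a=np.radians(-4.6);u=np.array([np.cos(a),np.sin(a)])
print(goal([564,-277,140],-18,0))
p=np.array([579.2,4.8])-170*u;print(p,goal([*p,140],-4.6,0))
E
```

```text
5.3833 [ 563.89117296 -277.28802399   32.10635925] [-1.15705358 -1.88974632 -1.43955629] 21.564129277553928 [[-0.     0.309  0.951]
 [-0.     0.951 -0.309]
 [-1.    -0.    -0.   ]]
(array([-1.0789e+01,  2.8000e-02,  1.0000e-03]), array([ 0.0004, -0.    ,  0.0002]))
[409.74759066  18.43381714] (array([-10.794,  23.37 , -23.788]), array([-2.334e-01, -1.000e-04,  2.000e-04]))
```

Emit:
arm_command:
  slide:
    - [-1.5,0,0]
    - [-3.5,0,0]
    - [-6,0,0]
    - [-8.5,0,0]
    - [-10.8,0,0]
    - [-10.8,2.5,-2.5]
    - [-10.8,4.5,-4.5]
    - [-10.8,6.5,-6.5]
    - [-10.8,8.5,-8.5]
    - [-10.8,10.5,-10.5]
    - [-10.8,12.5,-12.5]
    - [-10.8,14.5,-14.5]
    - [-10.8,16.5,-16.5]
    - [-10.8,18.5,-18.5]
    - [-10.8,20.5,-20.5]
    - [-10.8,22,-22.2]
    - [-10.8,23,-23.4]
    - [-10.8,23.4,-23.8]
    - [-10.8,23.4,-23.8]
    - [-10.8,23.4,-23.8]
  turn:
    - [0,0,0]
    - [0,0,0]
    - [0,0,0]
    - [0,0,0]
    - [0,0,0]
    - [0,0,0]
    - [-0.02,0,0]
    - [-0.04,0,0]
    - [-0.06,0,0]
    - [-0.08,0,0]
    - [-0.1,0,0]
    - [-0.12,0,0]
    - [-0.14,0,0]
    - [-0.16,0,0]
    - [-0.18,0,0]
    - [-0.2,0,0]
    - [-0.22,0,0]
    - [-0.233,0,0]
    - [-0.233,0,0]
    - [-0.233,0,0]
  grip: [255,255,255,255,255,255,255,255,255,255,255,255,255,255,255,255,255,255,255,255]

```text
time_s: 7.05
ee_pos: [410.0, 18.8, 140.0]
ee_rot: [-54.2, 90.0, -58.8]
force: [-0.1, -0.4, -4.5]
gripper_width: 22.1
```

```bash
python3 - <<'E'
from h import *
s=env.state();print(s['time_s'],s['ee_pos'],s['force'],s['torque'],s['gripper_width'],s['qpos'].round(1))
_,d=snap('top','t2.png');np.save('t2.npy',cloud('top',d));_,d=snap('scene','s2.png');np.save('s2.npy',cloud('scene',d))
im=cv2.imread('pics/t2.png');cv2.imwrite('pics/t2c.png',cv2.resize(im[130:280,110:310],None,fx=4,fy=4,interpolation=cv2.INTER_CUBIC))
E
```

```text
7.05 [409.98926925  18.83542418 139.97568499] [-0.08342391 -0.4115794  -4.47851515] [-0.02173452  0.0143982  -0.00090593] 22.115693194642844 [  1.    8.  116.8  -0.   55.2 -84.3]
```

View pics/t2c.png

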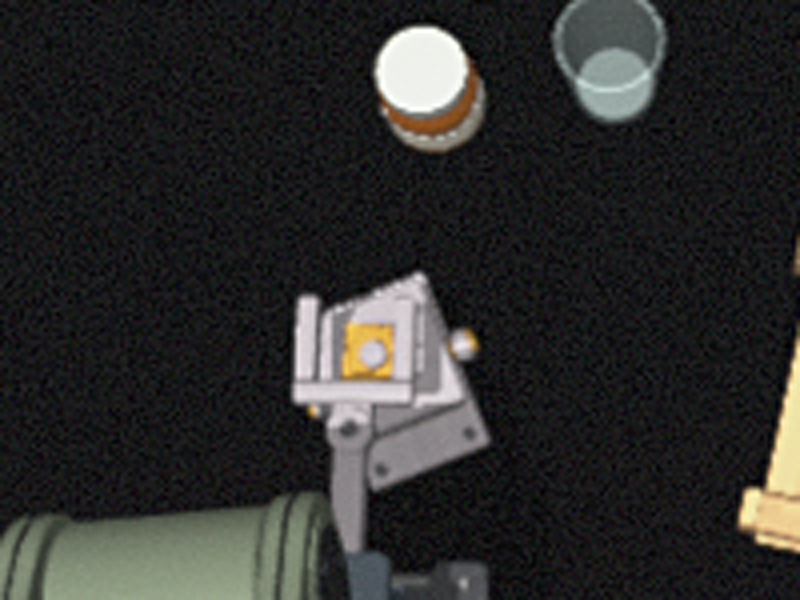

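View pics/s2.png

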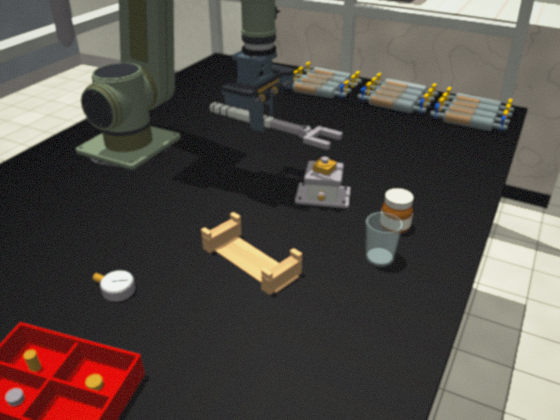

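Fork hovers over the nut, with slot (335–395,300–385) around nut (370,350) in the crop. The wrench is level in the scene view. I'll measure the fork relative to the nut.

```bash
cat >> h.py <<'E'
def fork(W,zmin,zmax,th0,cen):
    """W cloud: points of fork between zmin,zmax; returns yaw, lateral centre, front"""
    x,y,z=np.moveaxis(W,-1,0)
    m=(np.hypot(x-cen[0],y-cen[1])<75)&(z>zmin)&(z<zmax)
    P=W[m]; a=np.radians(th0);u=np.array([np.cos(a),np.sin(a)]);n=np.array([-u[1],u[0]])
    t=(P[:,:2]-cen)@u; q=(P[:,:2]-cen)@n
    return P,t,q
E
python3 - <<'E'
from h import *
W=np.load('t2.npy');cen=np.array([579.2,4.8])
P,t,q=fork(W,142,175,-4.6,cen)
print(len(P),np.percentile(P[:,2],[5,50,95]))
k=t>-20
for sgn in(1,-1):
    kk=k&(q*sgn>10)&(t<19)
    c=np.polyfit(t[kk],q[kk],1);print(sgn,kk.sum(),'slope deg',np.degrees(np.arctan(c[0])),'mid at t=0',c[1],'qmin/max',np.percentile(q[kk],[2,98]),'zmean',P[kk,2].mean())
print('t max',np.percentile(t[k],[98,100]))
kk=(t<-20)&(t>-36)&(abs(q)<30);print('t back',np.percentile(t[kk],[1,99]))
# neck
kk=(t<-75)&(t>-125)&(abs(q)<20)
x,y,z=np.moveaxis(W,-1,0)
D=W[...,:2]-cen;a=np.radians(-4.6);u=np.array([np.cos(a),np.sin(a)]);n=np.array([-u[1],u[0]])
T=D@u;Q=D@n
for a0 in range(-130,30,10):
    m=(T>a0)&(T<=a0+10)&(abs(Q)<45)&(z>140)&(z<180)
    if m.sum(): print(a0,m.sum(),np.round([Q[m].min(),Q[m].mean(),Q[m].max(),np.median(z[m]),z[m].mean()],1))
# nut again
im=cv2.imread('pics/t2.png');hsv=cv2.cvtColor(im,cv2.COLOR_BGR2HSV)
m=(abs(x-579)<40)&(abs(y-5)<40)&(z>82)&(z<93)&(hsv[...,1]>110)
print(m.sum(),cv2.minAreaRect(W[m][:,:2].astype(np.float32)))
# initial nut edge with finer
W0=np.load('top0.npy');x,y,z=np.moveaxis(W0,-1,0);hsv=cv2.cvtColor(cv2.imread('pics/top0.png'),cv2.COLOR_BGR2HSV)
m=(abs(x-579)<40)&(abs(y-5)<40)&(z>82)&(z<93)&(hsv[...,1]>110)
Q0=W0[m][:,:2];print(m.sum(),Q0.mean(0))
C=Q0-cen
for th in np.arange(-12,6,2):
    a=np.radians(th);uu=np.array([np.cos(a),np.sin(a)]);nn=np.array([-uu[1],uu[0]])
    A=np.ptp(C@uu),np.ptp(C@nn);print(th,np.round(A,1),round(A[0]*A[1]))
E
```

```text
606 [147.71238572 154.92927152 160.00170407]
1 104 slope deg 1.3094945249896748 mid at t=0 27.402967863080804 qmin/max [21.97673981 33.89234375] zmean 153.71422769269742
-1 104 slope deg 0.6105994310127175 mid at t=0 -28.584513849423377 qmin/max [-33.85125531 -22.2919724 ] zmean 153.80533288511936
t max [19.87587019 22.24334616]
t back [-35.40683609 -21.11199577]
-120 27 [ -8.4  -3.8   3.2 157.6 157.2]
-110 31 [ -8.6  -3.    5.2 158.2 156.8]
-100 43 [ -8.3  -1.    8.  158.4 157.9]
-90 40 [ -8.7  -0.4   8.9 158.1 157.8]
-80 42 [ -8.8  -0.5   9.2 157.8 157.7]
-70 40 [-11.3  -0.4  10.1 158.2 157.4]
-60 60 [-13.   -1.   12.  158.8 158.4]
-50 45 [-10.6  -0.7  11.7 158.8 157. ]
-40 149 [-33.3   0.2  34.  154.2 153.5]
-30 71 [-3.310e+01 -1.000e-01  3.460e+01  1.548e+02  1.544e+02]
-20 58 [-33.7  -0.8  32.6 154.5 153.6]
-10 51 [-33.9  -3.6  33.7 154.4 153.8]
0 50 [-33.7   0.6  34.1 154.4 153.9]
10 64 [-33.9   1.3  34.4 153.8 153.2]
20 4 [ 25.1  28.7  31.6 153.2 153.3]
111 ((583.2855834960938, 10.097524642944336), (28.015352249145508, 32.742889404296875), 86.4165267944336)
219 [578.39713479   4.20035273]
-12 [41.2 42.1] 1734
-10 [40.7 41.6] 1696
-8 [40.2 41.1] 1656
-6 [39.7 40.6] 1611
-4 [39.6 40. ] 1583
-2 [40.4 39.7] 1605
0 [41.5 40.2] 1667
2 [42.6 41.1] 1752
4 [43.7 42. ] 1834
```

Emit:
arm_command:
  slide:
    - [1.5,0,0]
    - [3,0,0]
    - [4,0,0]
    - [4.7,0,0]
    - [4.8,0,0]
    - [4.8,0,0]
  turn:
    - [0,0,0]
    - [0,0,0]
    - [0,0,0]
    - [0,0,0]
    - [0,0,0]
    - [0,0,0]
  grip: [255,255,255,255,255,255]

```text
time_s: 7.65
ee_pos: [410.1, 18.5, 91.9]
ee_rot: [-178.8, 90.0, 176.5]
force: [0.5, 0.4, -4.7]
gripper_width: 21.8
```

```bash
python3 - <<'E'
from h import *
s=env.state();print(s['time_s'],s['ee_pos'],s['force'],s['torque'],s['gripper_width'])
im,d=snap('top','t3.png');W=cloud('top',d);np.save('t3.npy',W)
cv2.imwrite('pics/t3c.png',cv2.resize(im[180:240,175:245,::-1],None,fx=9,fy=9,interpolation=cv2.INTER_CUBIC))
cen=np.array([579.2,4.8])
P,t,q=fork(W,96,118,-4.6,cen)
k=t>-20;print(len(P))
for sgn in(1,-1):
    kk=k&(q*sgn>10)&(t<19)
    c=np.polyfit(t[kk],q[kk],1);print(sgn,kk.sum(),'slope deg',np.degrees(np.arctan(c[0])),'mid at t=0',c[1],np.percentile(q[kk],[2,98]),P[kk,2].mean())
print(np.percentile(t[k],[98,100]))
E
```

```text
7.65 [410.07978401  18.53097891  91.93753191] [ 0.53746298  0.37143371 -4.68742365] [ 0.0173144  -0.0061497   0.00987623] 21.808335863200764
592
1 98 slope deg 0.026135075512769022 mid at t=0 26.48981290604485 [21.11541828 33.30855213] 105.33936706114848
-1 95 slope deg -0.7978067457590817 mid at t=0 -28.847539359817358 [-34.19448259 -22.33564426] 106.25698492170791
[20.40809401 21.68112193]
```

View pics/t3c.png

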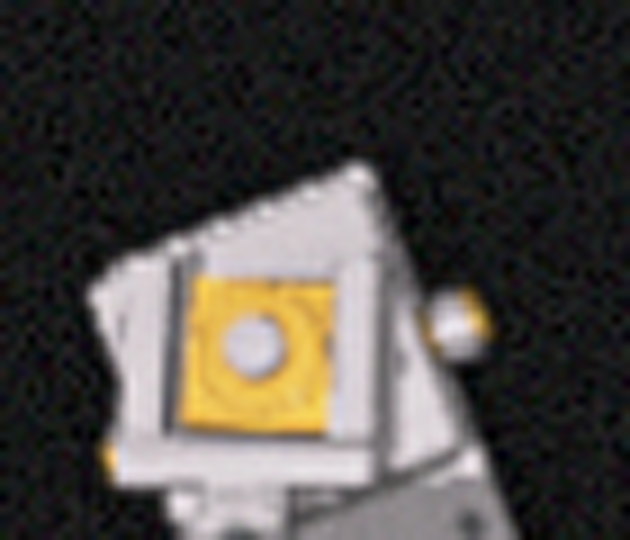

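```bash
python3 - <<'E'
from h import *
cen=np.array([579.2,4.8])
W0=np.load('top0.npy');x,y,z=np.moveaxis(W0,-1,0);hsv=cv2.cvtColor(cv2.imread('pics/top0.png'),cv2.COLOR_BGR2HSV)
m=(abs(x-579)<40)&(abs(y-5)<40)&(z>82)&(z<93)&(hsv[...,1]>110)
P=W0[m][:,:2]-cen
for th in(-4.6,):
    a=np.radians(th);u=np.array([np.cos(a),np.sin(a)]);n=np.array([-u[1],u[0]]);t=P@u;q=P@n
    print(np.percentile(q,[0,2,98,100]),np.percentile(t,[0,2,98,100]))
    E=[]
    b=np.arange(-20,20,4.)
    lo=[q[(t>=i)&(t<i+4)].min() for i in b];hi=[q[(t>=i)&(t<i+4)].max() for i in b]
    lo2=[t[(q>=i)&(q<i+4)].min() for i in b];hi2=[t[(q>=i)&(q<i+4)].max() for i in b]
    for v in(lo,hi,lo2,hi2):
        c=np.polyfit(b+2,v,1);print(np.round(v,1),'slope',np.degrees(c[0]).round(1),c[1].round(1))
# scene camera nut & fork
T=np.load('scene0.npy');im=cv2.imread('pics/scene0.png');hs=cv2.cvtColor(im,cv2.COLOR_BGR2HSV);x,y,z=np.moveaxis(T,-1,0)
m=(abs(x-579)<50)&(abs(y-5)<50)&(z>84)&(z<93)&(hs[...,1]>90)
print(m.sum(),T[m].mean(0),cv2.minAreaRect(T[m][:,:2].astype(np.float32)))
E
```

```text
[-20.11493113 -19.57398234  18.82990365  20.03406301] [-19.43315809 -19.12123993  19.41257803  19.93382723]
[-18.1 -17.6 -17.5 -20.1 -19.2 -19.7 -19.6 -19.4 -19.6 -18.9] slope -2.6 -19.0
[18.3 18.4 18.3 18.1 18.7 19.1 19.6 20.  19.4 17.4] slope 1.1 18.7
[-19.1 -18.4 -19.4 -18.8 -19.2 -18.7 -19.2 -18.9 -19.4 -16.5] slope 1.5 -18.8
[17.4 17.5 17.2 18.8 19.9 19.4 19.8 19.1 19.9 19.7] slope 4.4 18.9
145 [583.06259928  -3.68461307  88.16080506] ((579.7311401367188, 2.4472923278808594), (42.988487243652344, 41.2899169921875), 85.60370635986328)
```

Emit:
arm_command:
  slide:
    - [0,0.22,0]
    - [0,0.22,0]
    - [0.3,0.22,0]
    - [0.5,0.22,0]
    - [0.7,0.22,0]
    - [0.85,0.22,0]
    - [1.0,0.22,0]
    - [1.0,0.22,0]
  turn:
    - [0.01,0,0]
    - [0.01,0,0]
    - [0.01,0,0]
    - [0.01,0,0]
    - [0.01,0,0]
    - [0.01,0,0]
    - [0.01,0,0]
    - [0.01,0,0]
  grip: [255,255,255,255,255,255,255,255]

```text
time_s: 8.37
ee_pos: [409.8, 21.1, 81.8]
ee_rot: [179.4, 90.0, 174.2]
force: [-0.3, 0.7, -5.9]
gripper_width: 22.0
```

```bash
python3 - <<'E'
from h import *
s=env.state();print(s['time_s'],s['ee_pos'],s['force'],s['torque'],s['gripper_width'])
E
```

```text
8.3667 [409.76253381  21.13928896  81.82473054] [-0.29560569  0.71623837 -5.88468598] [ 0.02611775  0.005685   -0.01445167] 22.027687307613945
```

Emit:
arm_command:
  slide:
    - [0.3,0,0]
    - [0.55,0,0]
    - [0.8,0,0]
    - [1.0,0,0]
    - [1.15,0,0]
    - [1.25,0,0]
    - [1.25,0,0]
    - [1.25,0,0]
  turn:
    - [0,0,0]
    - [0,0,0]
    - [0,0,0]
    - [0,0,0]
    - [0,0,0]
    - [0,0,0]
    - [0,0,0]
    - [0,0,0]
  grip: [255,255,255,255,255,255,255,255]

```text
time_s: 9.03
ee_pos: [410.0, 21.2, 69.6]
ee_rot: [95.4, 90.0, 90.2]
force: [0.0, 0.5, -5.4]
gripper_width: 21.6
```

```bash
python3 - <<'E'
from h import *
s=env.state();print(s['time_s'],s['ee_pos'],s['force'],s['torque'],s['gripper_width'])
im,d=snap('top','t4.png');W=cloud('top',d);np.save('t4.npy',W)
cv2.imwrite('pics/t4c.png',cv2.resize(im[180:250,175:245,::-1],None,fx=8,fy=8,interpolation=cv2.INTER_CUBIC))
im,d=snap('scene','s4.png')
cv2.imwrite('pics/s4c.png',cv2.resize(im[80:220,200:400,::-1],None,fx=4,fy=4,interpolation=cv2.INTER_CUBIC))
E
```

```text
9.0333 [410.01512302  21.16088777  69.64079868] [ 0.02541488  0.49518048 -5.35008239] [ 0.00584603 -0.02950997 -0.044197  ] 21.6403218628524
```

View pics/t4c.png

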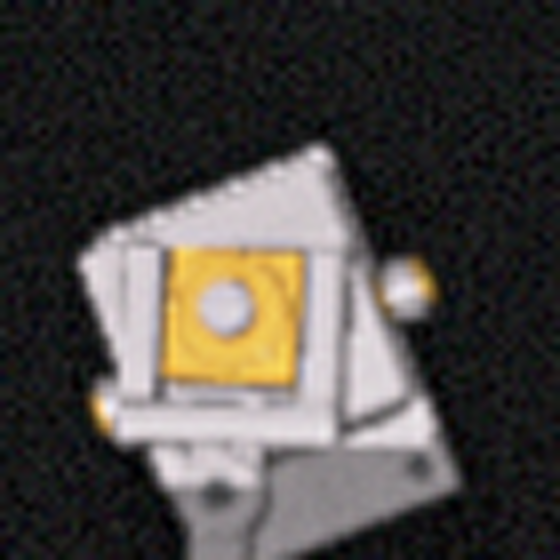

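View pics/s4c.png

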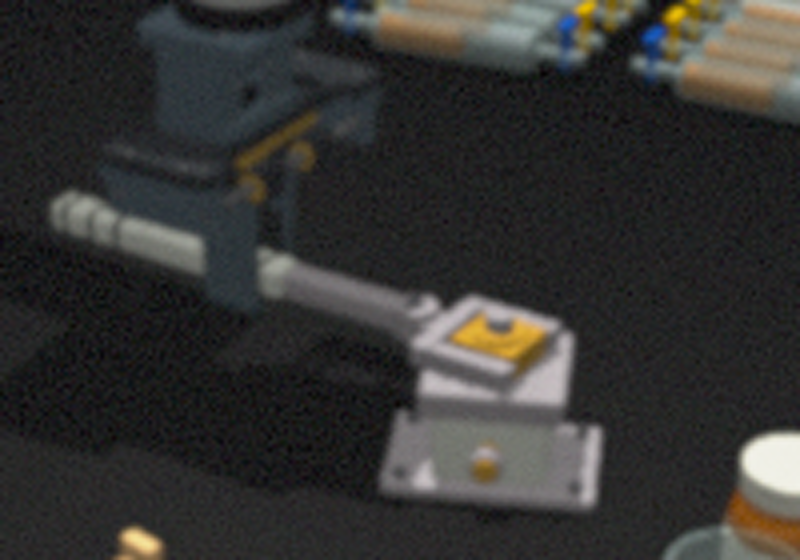

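Fork is seated around the nut: nut at (160–305,245–385) inside the slot in the top crop, sitting down on the shoulder in the scene crop. I'll start tightening on an arc about the nut.

Emit:
arm_command:
  slide:
    - [0,0.34,0]
    - [0,0.68,0.01]
    - [0,1.02,0.03]
    - [0,1.36,0.05]
    - [0,1.7,0.08]
    - [0,1.7,0.08]
    - [0,1.7,0.08]
  turn:
    - [0.02,0,0]
    - [0.04,0,0]
    - [0.06,0,0]
    - [0.08,0,0]
    - [0.1,0,0]
    - [0.1,0,0]
    - [0.1,0,0]
  grip: [255,255,255,255,255,255,255]
  newtons: 60

```text
time_s: 9.72
ee_pos: [412.6, 37.8, 69.8]
ee_rot: [-18.9, 90.0, -29.8]
force: [0.4, -3.4, -4.8]
gripper_width: 21.7
```

```bash
cat >> h.py <<'E'
def stat():
    s=env.state();N=np.array([579.2,5.0]);r=s['ee_pos'][:2]-N;f=s['force'];t=s['torque']
    M=Rtool(s).as_matrix();yaw=np.degrees(np.arctan2(M[1,2],M[0,2]))
    u=M[:2,2];n=np.array([-u[1],u[0]])
    print('t %.2f'%s['time_s'],'pos',s['ee_pos'].round(1),'yaw %.2f'%yaw,'R %.1f ang %.2f'%(np.hypot(*r),np.degrees(np.arctan2(-r[1],-r[0]))),'F',f.round(1),'Fax %.1f Flat %.1f'%(f[:2]@u,f[:2]@n),'T',t.round(2),'Mz@nut %.2f'%((r[0]*f[1]-r[1]*f[0])/1000+t[2]),'w %.1f'%s['gripper_width'])
E
python3 -c "from h import *;stat()"
```

```text
t 9.72 pos [412.6  37.8  69.8] yaw -10.91 R 169.8 ang -11.12 F [ 0.4 -3.4 -4.8] Fax 1.0 Flat -3.2 T [-0.33 -0.12 -0.22] Mz@nut 0.33 w 21.7
```

Emit:
arm_command:
  slide:
    - [0,0.34,0]
    - [0,0.68,0.01]
    - [0,0.85,0.02]
    - [0,0.85,0.02]
  turn:
    - [0.02,0,0]
    - [0.04,0,0]
    - [0.05,0,0]
    - [0.05,0,0]
  grip: [255,255,255,255]

```text
time_s: 10.05
ee_pos: [414.3, 46.1, 69.7]
ee_rot: [-28.6, 90.0, -42.4]
force: [0.0, -4.0, -4.7]
gripper_width: 22.0
```

```bash
python3 -c "from h import *;stat()"
```

```text
t 10.05 pos [414.3  46.1  69.7] yaw -13.79 R 169.9 ang -13.99 F [ 0.  -4.  -4.7] Fax 1.0 Flat -3.8 T [-0.64 -0.15 -0.45] Mz@nut 0.20 w 22.0
```

Emit:
arm_command:
  slide:
    - [0,0.34,0]
    - [0,0.68,0.01]
    - [0,0.85,0.02]
    - [0,0.85,0.02]
  turn:
    - [0.02,0,0]
    - [0.04,0,0]
    - [0.05,0,0]
    - [0.05,0,0]
  grip: [255,255,255,255]

```text
time_s: 10.38
ee_pos: [416.6, 54.3, 69.7]
ee_rot: [-18.0, 90.0, -34.7]
force: [1.2, -3.9, -4.8]
gripper_width: 21.5
```

```bash
python3 -c "from h import *;stat()"
```

```text
t 10.38 pos [416.6  54.3  69.7] yaw -16.65 R 169.9 ang -16.87 F [ 1.2 -3.9 -4.8] Fax 2.2 Flat -3.4 T [-0.76 -0.29 -0.42] Mz@nut 0.15 w 21.5
```

Emit:
arm_command:
  slide:
    - [0,0.3,0]
    - [0,0.62,0.01]
    - [0,0.8,0.02]
    - [0,0.8,0.02]
  turn:
    - [0.02,0,0]
    - [0.04,0,0]
    - [0.05,0,0]
    - [0.05,0,0]
  grip: [255,255,255,255]

```text
time_s: 10.72
ee_pos: [419.1, 62.1, 69.7]
ee_rot: [10.5, 90.0, -9.0]
force: [2.3, -3.1, -5.7]
gripper_width: 21.7
```

```bash
python3 -c "from h import *;stat()"
```

```text
t 10.72 pos [419.1  62.1  69.7] yaw -19.49 R 170.0 ang -19.63 F [ 2.3 -3.1 -5.7] Fax 3.2 Flat -2.1 T [-0.57 -0.29 -0.33] Mz@nut 0.04 w 21.7
```

Emit:
arm_command:
  slide:
    - [0,0.34,0]
    - [0,0.68,0.01]
    - [0,0.85,0.02]
    - [0,0.85,0.02]
  turn:
    - [0.02,0,0]
    - [0.04,0,0]
    - [0.05,0,0]
    - [0.05,0,0]
  grip: [255,255,255,255]

```text
time_s: 11.05
ee_pos: [422.1, 70.1, 69.7]
ee_rot: [14.4, 90.0, -7.9]
force: [1.6, -3.9, -5.2]
gripper_width: 21.5
```

```bash
python3 -c "from h import *;stat()"
```

```text
t 11.05 pos [422.1  70.1  69.7] yaw -22.36 R 170.0 ang -22.50 F [ 1.6 -3.9 -5.2] Fax 3.0 Flat -3.0 T [-0.65 -0.3  -0.29] Mz@nut 0.22 w 21.5
```

Emit:
arm_command:
  slide:
    - [0,0.32,0]
    - [0,0.66,0.01]
    - [0,0.83,0.02]
    - [0,0.83,0.02]
  turn:
    - [0.02,0,0]
    - [0.04,0,0]
    - [0.05,0,0]
    - [0.05,0,0]
  grip: [255,255,255,255]

```text
time_s: 11.38
ee_pos: [425.5, 77.7, 69.7]
ee_rot: [24.2, 90.0, -1.0]
force: [1.8, -3.4, -5.1]
gripper_width: 22.1
```

```bash
python3 -c "from h import *;stat()"
```

```text
t 11.38 pos [425.5  77.7  69.7] yaw -25.22 R 170.0 ang -25.31 F [ 1.8 -3.4 -5.1] Fax 3.1 Flat -2.3 T [-0.57 -0.39 -0.19] Mz@nut 0.19 w 22.1
```

Emit:
arm_command:
  slide:
    - [0,0.34,0]
    - [0,0.68,0.01]
    - [0,0.85,0.02]
    - [0,0.85,0.02]
  turn:
    - [0.02,0,0]
    - [0.04,0,0]
    - [0.05,0,0]
    - [0.05,0,0]
  grip: [255,255,255,255]

```text
time_s: 11.72
ee_pos: [429.3, 85.2, 69.7]
ee_rot: [18.8, 90.0, -9.3]
force: [2.8, -2.9, -4.1]
gripper_width: 21.7
```

```bash
python3 -c "from h import *;stat()"
```

```text
t 11.72 pos [429.3  85.2  69.7] yaw -28.08 R 170.0 ang -28.16 F [ 2.8 -2.9 -4.1] Fax 3.9 Flat -1.2 T [-0.58 -0.4  -0.19] Mz@nut 0.01 w 21.7
```

Emit:
arm_command:
  slide:
    - [0,0.34,0]
    - [0,0.68,0.01]
    - [0,0.85,0.02]
    - [0,0.85,0.02]
  turn:
    - [0.02,0,0]
    - [0.04,0,0]
    - [0.05,0,0]
    - [0.05,0,0]
  grip: [255,255,255,255]

```text
time_s: 12.05
ee_pos: [433.0, 92.0, 69.6]
ee_rot: [-75.5, 89.9, -106.3]
force: [1.6, -5.0, -5.2]
gripper_width: 21.4
```

```bash
python3 -c "from h import *;stat()"
```

```text
t 12.05 pos [433.   92.   69.6] yaw -30.83 R 170.1 ang -30.76 F [ 1.6 -5.  -5.2] Fax 4.0 Flat -3.5 T [-1.02 -0.39  0.23] Mz@nut 0.82 w 21.4
```

Emit:
arm_command:
  slide:
    - [0,0.34,0]
    - [0,0.68,0.01]
    - [0,0.85,0.02]
    - [0,0.85,0.02]
  turn:
    - [0.02,0,0]
    - [0.04,0,0]
    - [0.05,0,0]
    - [0.05,0,0]
  grip: [255,255,255,255]

```text
time_s: 12.38
ee_pos: [436.5, 97.8, 69.3]
ee_rot: [-88.3, 89.7, -121.9]
force: [1.0, -10.6, -3.5]
gripper_width: 21.8
```

```bash
python3 -c "from h import *;stat()"
```

```text
t 12.38 pos [436.5  97.8  69.3] yaw -33.61 R 170.2 ang -33.02 F [  1.  -10.6  -3.5] Fax 6.7 Flat -8.3 T [-1.98 -0.33  0.29] Mz@nut 1.71 w 21.8
```

```bash
python3 - <<'E'
from h import *
im,d=snap('top','t5.png');W=cloud('top',d);np.save('t5.npy',W)
cv2.imwrite('pics/t5c.png',cv2.resize(im[175:265,150:250,::-1],None,fx=6,fy=6,interpolation=cv2.INTER_CUBIC))
stat()
E
```

```text
t 12.43 pos [436.4  97.7  69.3] yaw -33.59 R 170.2 ang -33.00 F [ -0.5 -11.7  -3.7] Fax 6.1 Flat -10.0 T [-1.92 -0.3   0.3 ] Mz@nut 2.01 w 22.0
```

View pics/t5c.png

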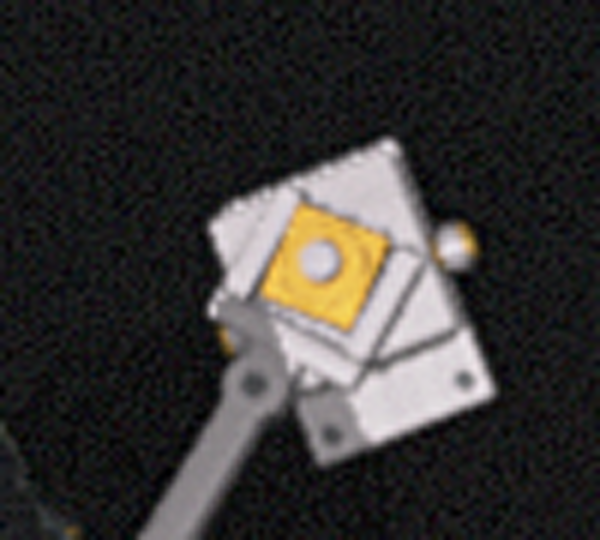

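Emit:
arm_command:
  slide:
    - [0,0.23,0.0]
    - [0,0.46,0.01]
    - [0,0.7,0.02]
    - [0,0.7,0.02]
  turn:
    - [0.02,0,0]
    - [0.04,0,0]
    - [0.06,0,0]
    - [0.06,0,0]
  grip: [255,255,255,255]

```text
time_s: 12.77
ee_pos: [440.5, 103.5, 69.3]
ee_rot: [-85.7, 89.7, -122.8]
force: [2.0, -11.4, -3.9]
gripper_width: 21.7
```

```bash
python3 -c "from h import *;stat()"
```

```text
t 12.77 pos [440.5 103.5  69.3] yaw -37.07 R 170.1 ang -35.37 F [  2.  -11.4  -3.9] Fax 8.4 Flat -7.9 T [-2.01 -0.32  0.36] Mz@nut 1.74 w 21.7
```

Emit:
arm_command:
  slide:
    - [0,0.23,0.0]
    - [0,0.46,0.01]
    - [0,0.7,0.02]
    - [0,0.87,0.03]
    - [0,0.87,0.03]
    - [0,0.87,0.03]
  turn:
    - [0.02,0,0]
    - [0.04,0,0]
    - [0.06,0,0]
    - [0.075,0,0]
    - [0.075,0,0]
    - [0.075,0,0]
  grip: [255,255,255,255,255,255]

```text
time_s: 13.27
ee_pos: [445.8, 110.0, 69.2]
ee_rot: [-81.8, 89.7, -123.1]
force: [0.8, -9.6, -2.5]
gripper_width: 21.9
```

```bash
python3 - <<'E'
from h import *
im,d=snap('top','t6.png');W=cloud('top',d);np.save('t6.npy',W)
cv2.imwrite('pics/t6c.png',cv2.resize(im[175:265,150:250,::-1],None,fx=6,fy=6,interpolation=cv2.INTER_CUBIC))
stat()
# hinge angle from cloud: fork prong minarea and neck line
N=np.array([579.2,5.0]);x,y,z=np.moveaxis(W,-1,0)
r=np.hypot(x-N[0],y-N[1])
def rel(th):
    a=np.radians(th);u=np.array([np.cos(a),np.sin(a)]);n=np.array([-u[1],u[0]]);D=W[...,:2]-N;return D@u,D@n
t,q=rel(-37)
m=(t<-72)&(t>-115)&(abs(q)<40)&(z>75)&(z<105)
c=np.polyfit(t[m],q[m],1);print('neck yaw',-37+np.degrees(np.arctan(c[0])),m.sum())
t,q=rel(-31.7)
for s in(1,-1):
    m=(abs(t)<19)&(q*s>21.5)&(q*s<36)&(z>77)&(z<95)
    c=np.polyfit(t[m],q[m],1);print('prong',-31.7+np.degrees(np.arctan(c[0])),c[1],m.sum())
E
```

```text
t 13.32 pos [445.8 110.   69.2] yaw -41.30 R 169.7 ang -38.21 F [  0.6 -11.2  -2.6] Fax 7.8 Flat -8.0 T [-1.93 -0.3   0.47] Mz@nut 1.90 w 21.5
neck yaw -41.36084613791038 155
prong -29.875870071826697 27.056921541430725 78
prong -30.000061616437648 -28.17527540765447 84
```

View pics/t6c.png

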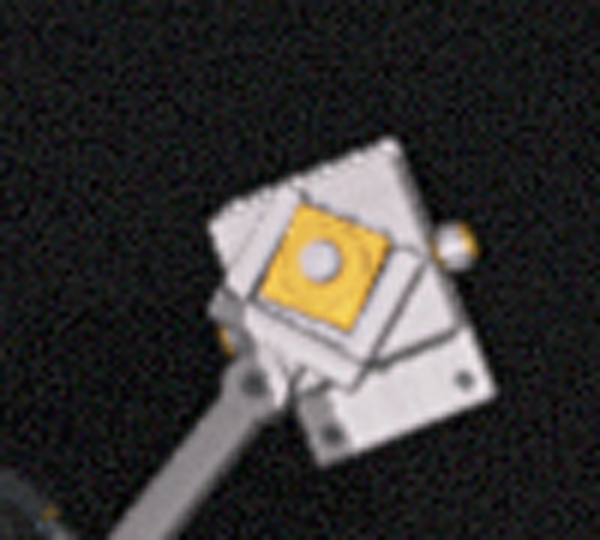

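Handle yaw is −41.3° and fork −30 to −31.7°, so the hinge is at 10–11° (0.17–0.2 rad), with steady torque on a seated nut. Unwinding about the pin next.

Emit:
arm_command:
  slide:
    - [0,0,0]
    - [0,-0.35,0.01]
    - [0,-0.7,0.02]
    - [0,-1.04,0.05]
    - [0,-1.39,0.08]
    - [0,-1.73,0.13]
    - [0,-1.96,0.17]
    - [0,-1.96,0.17]
    - [0,-1.96,0.17]
  turn:
    - [0,0,0]
    - [-0.03,0,0]
    - [-0.06,0,0]
    - [-0.09,0,0]
    - [-0.12,0,0]
    - [-0.15,0,0]
    - [-0.17,0,0]
    - [-0.17,0,0]
    - [-0.17,0,0]
  grip: [255,255,255,255,255,255,255,255,255]

```text
time_s: 14.07
ee_pos: [434.3, 94.3, 69.4]
ee_rot: [-90.5, 89.7, -122.1]
force: [0.7, -10.4, -4.3]
gripper_width: 21.7
```

```bash
python3 -c "from h import *;stat()"
```

```text
t 14.07 pos [434.3  94.3  69.4] yaw -31.66 R 170.3 ang -31.65 F [  0.7 -10.4  -4.3] Fax 6.1 Flat -8.5 T [-1.9  -0.33  0.06] Mz@nut 1.50 w 21.7
```

Emit:
arm_command:
  slide:
    - [0,-0.34,0.01]
    - [0,-0.6,0.01]
    - [0,-0.6,0.01]
    - [0,-0.6,0.01]
  turn:
    - [-0.02,0,0]
    - [-0.035,0,0]
    - [-0.035,0,0]
    - [-0.035,0,0]
  grip: [255,255,255,255]

```text
time_s: 14.4
ee_pos: [431.7, 90.4, 69.6]
ee_rot: [-112.6, 89.9, -142.4]
force: [0.1, -5.3, -4.2]
gripper_width: 21.5
```

```bash
python3 -c "from h import *;stat()"
```

```text
t 14.40 pos [431.7  90.4  69.6] yaw -29.85 R 170.5 ang -30.06 F [ 0.1 -5.3 -4.2] Fax 2.7 Flat -4.5 T [-1.2  -0.28 -0.47] Mz@nut 0.30 w 21.5
```

Emit:
arm_command:
  slide:
    - [0,-0.4,0.0]
    - [0,-0.76,0.01]
    - [0,-0.76,0.01]
    - [0,-0.76,0.01]
  turn:
    - [-0.02,0,0]
    - [-0.04,0,0]
    - [-0.04,0,0]
    - [-0.04,0,0]
  grip: [255,255,255,255]

```text
time_s: 14.73
ee_pos: [428.0, 84.9, 69.5]
ee_rot: [-175.4, 89.9, 157.0]
force: [-0.4, -0.1, -4.8]
gripper_width: 21.6
```

```bash
python3 -c "from h import *;stat()"
```

```text
t 14.73 pos [428.   84.9  69.5] yaw -27.60 R 171.0 ang -27.84 F [-0.4 -0.1 -4.8] Fax -0.4 Flat -0.3 T [-0.07  0.07 -0.11] Mz@nut -0.07 w 21.6
```

Emit:
arm_command:
  slide:
    - [-0.4,0,0]
    - [-0.8,0,0]
    - [-1.3,0,0]
    - [-1.8,0,0]
    - [-2.5,0,0]
    - [-3.5,0,0]
    - [-5,0,0]
    - [-6.5,0,0]
    - [-7,0,0]
    - [-7,0,0]
  turn:
    - [0,0,0]
    - [0,0,0]
    - [0,0,0]
    - [0,0,0]
    - [0,0,0]
    - [0,0,0]
    - [0,0,0]
    - [0,0,0]
    - [0,0,0]
    - [0,0,0]
  grip: [255,255,255,255,255,255,255,255,255,255]

```text
time_s: 15.57
ee_pos: [430.2, 85.0, 141.4]
ee_rot: [38.8, 89.7, 11.3]
force: [-0.3, 0.3, -6.0]
gripper_width: 21.8
```

```bash
python3 - <<'E'
from h import *
stat()
im,d=snap('top','t7.png');W=cloud('top',d);np.save('t7.npy',W)
cv2.imwrite('pics/t7c.png',cv2.resize(im[130:280,110:310,::-1],None,fx=4,fy=4,interpolation=cv2.INTER_CUBIC))
g=np.array([545.3,-270.6]);a=np.radians(-18);g=g+22*np.array([np.cos(a),np.sin(a)]);print(g)
print(goal([*g,139.5],-18,0));print(Rtool().as_matrix().round(3))
E
```

```text
t 15.57 pos [430.2  85.  141.4] yaw -27.54 R 169.2 ang -28.24 F [-0.3  0.3 -6. ] Fax -0.4 Flat 0.1 T [-0.04 -0.04 -0.03] Mz@nut -0.04 w 21.8
[ 566.22324336 -277.39837388]
(array([  0.092, -25.793,  28.891]), array([-0.1664,  0.0017, -0.0013]))
[[ 0.002  0.462  0.887]
 [ 0.     0.887 -0.462]
 [-1.     0.001  0.002]]
```

View pics/t7c.png

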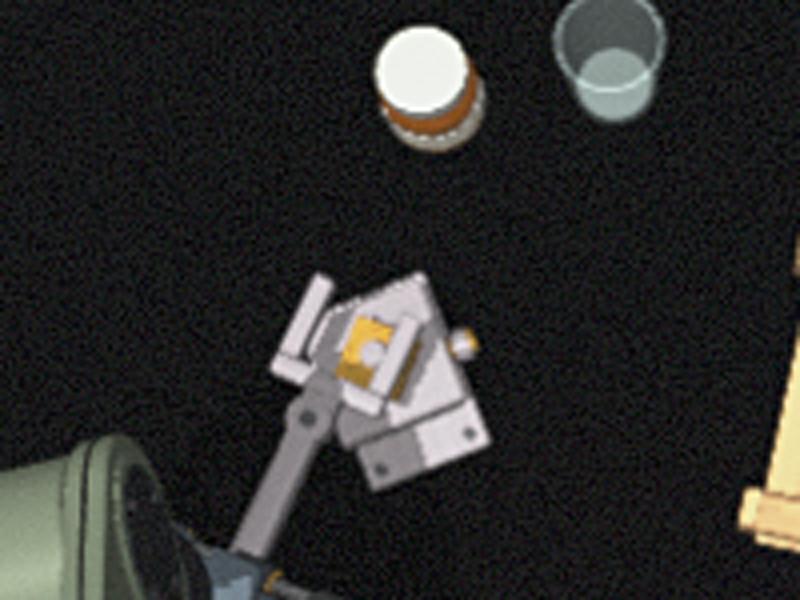

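The wrench is free above the nut, its hinge straight in the crop (pin at (305,415)), and the nut is still rotated. Carrying it back.

Emit:
arm_command:
  slide:
    - [0,-2,2.3]
    - [0,-4,4.5]
    - [0,-6,6.7]
    - [0,-8,9]
    - [0,-10,11.2]
    - [0,-12,13.5]
    - [0,-14,15.7]
    - [0,-16,18]
    - [0,-18,20.2]
    - [0,-20,22.4]
    - [0,-22,24.7]
    - [0,-24,26.9]
    - [0,-25.2,28.2]
    - [0.1,-25.8,28.9]
    - [0.1,-25.8,28.9]
    - [0.1,-25.8,28.9]
  turn:
    - [0,0,0]
    - [-0.01,0,0]
    - [-0.03,0,0]
    - [-0.05,0,0]
    - [-0.07,0,0]
    - [-0.09,0,0]
    - [-0.11,0,0]
    - [-0.13,0,0]
    - [-0.15,0,0]
    - [-0.166,0.0017,-0.0013]
    - [-0.166,0.0017,-0.0013]
    - [-0.166,0.0017,-0.0013]
    - [-0.166,0.0017,-0.0013]
    - [-0.166,0.0017,-0.0013]
    - [-0.166,0.0017,-0.0013]
    - [-0.166,0.0017,-0.0013]
  grip: [255,255,255,255,255,255,255,255,255,255,255,255,255,255,255,255]

```text
time_s: 16.95
ee_pos: [564.8, -276.7, 137.2]
ee_rot: [177.1, 89.7, 159.0]
force: [-0.2, -0.1, -5.3]
gripper_width: 21.5
```

```bash
python3 - <<'E'
from h import *
stat();print(goal([566.2,-277.4,33],-18,0))
snap('top','t8.png');snap('scene','s8.png')
E
```

```text
t 16.95 pos [ 564.8 -276.7  137.2] yaw -18.06 R 282.1 ang 87.07 F [-0.2 -0.1 -5.3] Fax -0.1 Flat -0.2 T [0.   0.02 0.  ] Mz@nut -0.05 w 21.5
(array([10.423, -0.025,  0.209]), array([-0.0011, -0.0053, -0.0003]))
```

View pics/s8.png

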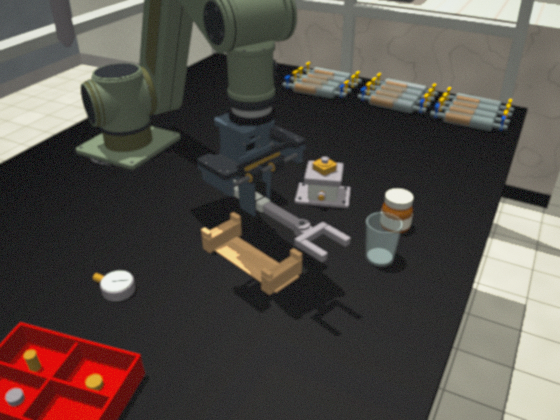

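View pics/t8.png

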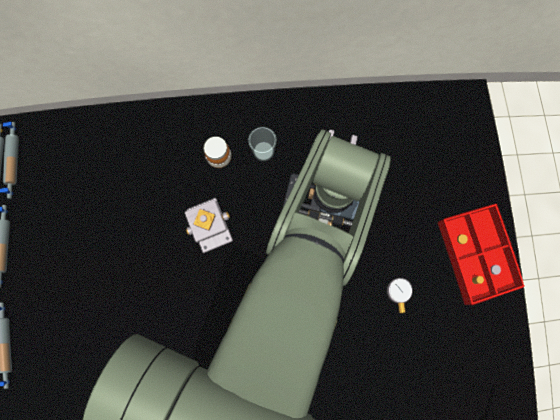

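The scene view shows the wrench level above its rests, aligned with it. Lowering.

Emit:
arm_command:
  slide:
    - [1.5,0,0.2]
    - [3.5,0,0.2]
    - [5.5,0,0.2]
    - [7.2,0,0.2]
    - [8.6,0,0.2]
    - [9.4,0,0.2]
    - [9.9,0,0.2]
    - [10.2,0,0.2]
    - [10.4,0,0.2]
    - [10.45,0,0.2]
    - [10.45,0,0.2]
    - [10.45,0,0.2]
  turn:
    - [0,-0.005,0]
    - [0,-0.005,0]
    - [0,-0.005,0]
    - [0,-0.005,0]
    - [0,-0.005,0]
    - [0,-0.005,0]
    - [0,-0.005,0]
    - [0,-0.005,0]
    - [0,-0.005,0]
    - [0,-0.005,0]
    - [0,-0.005,0]
    - [0,-0.005,0]
  grip: [255,255,255,255,255,255,255,255,255,255,255,255]

```text
time_s: 18.05
ee_pos: [567.8, -278.6, 34.8]
ee_rot: [-15.3, 89.7, -33.4]
force: [-0.5, -0.4, -5.8]
gripper_width: 21.7
```

```bash
python3 -c "
from h import *
stat();snap('scene','s9.png')"
```

```text
t 18.05 pos [ 567.8 -278.6   34.8] yaw -18.04 R 283.8 ang 87.70 F [-0.5 -0.4 -5.8] Fax -0.4 Flat -0.6 T [-0.02  0.02  0.02] Mz@nut -0.12 w 21.7
```

View pics/s9.png

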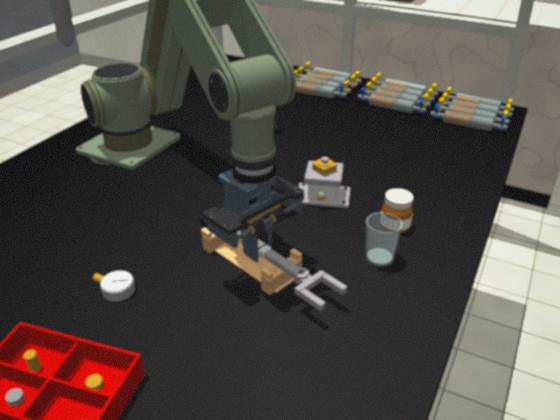

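Emit:
arm_command:
  slide:
    - [0.1,0,-0.1]
    - [0.2,0,-0.15]
    - [0.25,0,-0.15]
    - [0.25,0,-0.15]
    - [0.25,0,-0.15]
  turn:
    - [0,0,0]
    - [0,0,0]
    - [0,0,0]
    - [0,0,0]
    - [0,0,0]
  grip: [255,255,255,255,255]

```text
time_s: 18.52
ee_pos: [566.0, -278.0, 32.1]
ee_rot: [-19.0, 89.8, -37.0]
force: [-1.4, -0.2, -0.0]
gripper_width: 21.9
```

```bash
python3 -c "
from h import *
stat()"
```

```text
t 18.52 pos [ 566.  -278.    32.1] yaw -18.04 R 283.3 ang 87.33 F [-1.4 -0.2 -0. ] Fax -1.3 Flat -0.6 T [ 0.14  0.36 -0.03] Mz@nut -0.43 w 21.9
```

Weight is on the rests (Fz went from −5.8 to 0). Opening.

Emit:
arm_command:
  slide:
    - [0,0,0]
    - [0,0,0]
    - [0,0,0]
    - [0,0,0]
    - [0,0,0]
    - [0,0,0]
    - [0,0,0]
    - [0,0,0]
    - [0,0,0]
    - [0,0,0]
  turn:
    - [0,0,0]
    - [0,0,0]
    - [0,0,0]
    - [0,0,0]
    - [0,0,0]
    - [0,0,0]
    - [0,0,0]
    - [0,0,0]
    - [0,0,0]
    - [0,0,0]
  grip: [40,80,80,60,40,0,0,0,0,0]

```text
time_s: 19.35
ee_pos: [566.0, -277.9, 31.6]
ee_rot: [-18.3, 89.8, -36.3]
force: [0.4, -0.1, 0.7]
gripper_width: 85.5
```

Emit:
arm_command:
  slide:
    - [-1,0,0]
    - [-2.5,0,0]
    - [-5,0,0]
    - [-8,0,0]
    - [-11,0,0]
    - [-14,0,0]
    - [-17,0,-4]
    - [-17,0,-8]
    - [-17,0,-12]
    - [-17,4,-16]
    - [-17,8,-19]
    - [-17,12,-19]
    - [-17,15,-19]
    - [-17,18,-19]
    - [-17,20,-19]
    - [-17,20,-19]
    - [-17,20,-19]
  turn:
    - [0,0,0]
    - [0,0,0]
    - [0,0,0]
    - [0,0,0]
    - [0,0,0]
    - [0,0,0]
    - [0,0,0]
    - [0,0,0]
    - [0,0,0]
    - [0,0,0]
    - [0,0,0]
    - [0,0,0]
    - [0,0,0]
    - [0,0,0]
    - [0,0,0]
    - [0,0,0]
    - [0,0,0]
  grip: [0,0,0,0,0,0,0,0,0,0,0,0,0,0,0,0,0]

```text
time_s: 20.77
ee_pos: [446.9, -28.0, 201.4]
ee_rot: [-19.3, 89.8, -37.2]
force: [-0.8, -0.3, -0.7]
gripper_width: 90.8
```

```bash
python3 - <<'E'
from h import *
stat()
im,d=snap('top','ta.png');W=cloud('top',d);snap('scene','sa.png')
hsv=cv2.cvtColor(im,cv2.COLOR_RGB2HSV);x,y,z=np.moveaxis(W,-1,0)
m=(x>420)&(x<800)&(y<-220)&(y>-380)&(z>38)&(z<75)&(hsv[...,1]<60)
P=W[m];vx,vy,x0,y0=cv2.fitLine(P[:,:2].astype(np.float32),cv2.DIST_HUBER,0,.01,.01).ravel()
if vx<0: vx,vy=-vx,-vy
u=np.array([vx,vy]);t=(P[:,:2]-[x0,y0])@u
print('yaw',np.degrees(np.arctan2(vy,vx)),'grip',np.array([x0,y0])+u*(t.max()-212),np.array([x0,y0])+u*(t.min()+122),np.ptp(t))
for a in range(-150,190,40):
    k=(t>=a)&(t<a+40);q=(P[k,:2]-[x0,y0])@np.array([-vy,vx]);print(a,np.median(P[k,2]).round(1),q.mean().round(1))
m=(abs(x-579)<40)&(abs(y-5)<40)&(z>82)&(z<93)&(hsv[...,1]>110)
print('nut',cv2.minAreaRect(W[m][:,:2].astype(np.float32)))
for l in('jar','beaker','gauge'): print(l,[(np.round(r['point']),r['p']) for r in env.search_frame('top',l)[:1]])
E
```

```text
t 20.77 pos [446.9 -28.  201.4] yaw -17.88 R 136.4 ang 14.00 F [-0.8 -0.3 -0.7] Fax -0.6 Flat -0.5 T [ 0.01 -0.01  0.02] Mz@nut 0.04 w 90.8
yaw -18.058413 grip [ 547.12922528 -270.37713243] [ 548.58840342 -270.85289338] 332.46522012414124
-150 52.3 0.3
-110 52.0 -0.3
-70 52.3 0.1
-30 51.8 0.1
10 51.3 0.2
50 49.8 -0.3
90 49.9 0.3
130 46.6 -0.1
170 46.5 -1.9
nut ((579.5347900390625, 4.219207763671875), (40.17817306518555, 39.361106872558594), 68.84857177734375)
jar [(array([748., -33.,  74.]), 0.88)]
beaker [(array([ 785., -148.,   41.]), 0.62)]
gauge [(array([ 376., -456.,   23.]), 0.73)]
```

View pics/sa.png

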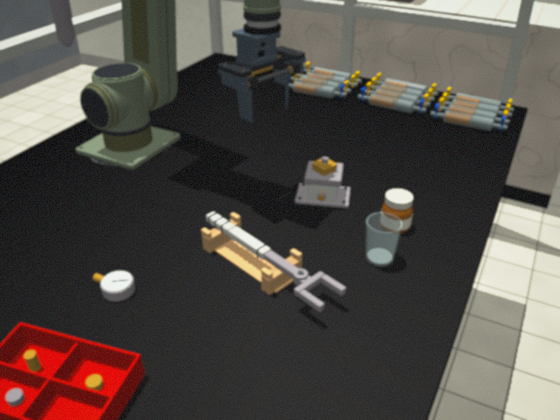

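View pics/ta.png

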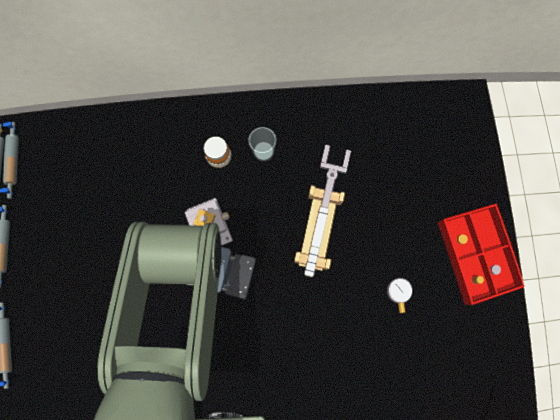

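```bash
python3 - <<'E'
from h import *
im,d=env.grab_frame('top');cv2.imwrite('pics/tb.png',im[:,:,::-1]);np.save('tb.npy',cloud('top',d))
W0=np.load('top0.npy')
for n,f in(('top0','top0'),('t4','t4'),('t5','t5'),('t6','t6'),('t8','x'),('tb','tb')):
    img=cv2.imread(f'pics/{n}.png');hsv=cv2.cvtColor(img,cv2.COLOR_BGR2HSV)
    # project colour mask at plane z=88 using static camera: intersect rays
    c=env.calibration('top');K=np.array(c['K']);k1=c['k1'];T=np.linalg.inv(np.array(c['camera_from_world']))
    m=(hsv[...,1]>110)&(hsv[...,2]>90);mm=np.zeros_like(m);mm[195:240,185:225]=m[195:240,185:225]
    k,l,st,_=cv2.connectedComponentsWithStats(mm.astype(np.uint8));i=1+st[1:,4].argmax();v,u=np.nonzero(l==i)
    xd=(u-K[0,2])/K[0,0];yd=(v-K[1,2])/K[1,1];x,y=xd.copy(),yd.copy()
    for _ in range(8):
        g=1+k1*(x*x+y*y);x=xd/g;y=yd/g
    D=np.stack([x,-y,-np.ones_like(x)],1)@T[:3,:3].T;o=T[:3,3];s=(88-o[2])/D[:,2];P=(o+D*s[:,None])[:,:2].astype(np.float32)
    print(n,len(P),cv2.minAreaRect(P))
E
```

```text
top0 235 ((579.3740844726562, 5.015239715576172), (40.24158477783203, 38.62040328979492), 85.76838684082031)
t4 241 ((579.4025268554688, 5.399608612060547), (40.5684814453125, 38.620418548583984), 85.76834106445312)
t5 237 ((579.4208374023438, 5.023202896118164), (41.46533203125, 39.43503952026367), 63.98760986328125)
t6 233 ((579.5686645507812, 4.716543197631836), (40.22063446044922, 39.85818862915039), 61.190006256103516)
t8 233 ((579.1506958007812, 4.166667938232422), (40.091068267822266, 39.33441925048828), 65.462890625)
tb 189 ((578.6070556640625, 4.307706832885742), (40.05690002441406, 40.15641403198242), 66.03849029541016)
```

```bash
python3 - <<'E'
from h import *
from scipy.optimize import minimize
c=env.calibration('top');K=np.array(c['K']);k1=c['k1'];T=np.linalg.inv(np.array(c['camera_from_world']))
v,u=np.mgrid[190:245:.25,180:230:.25]
def grid(u,v,z):
    xd=(u-K[0,2])/K[0,0];yd=(v-K[1,2])/K[1,1];x,y=xd.copy(),yd.copy()
    for _ in range(8):
        g=1+k1*(x*x+y*y);x=xd/g;y=yd/g
    D=np.stack([x,-y,-np.ones_like(x)],-1)@T[:3,:3].T;o=T[:3,3];s=(z-o[2])/D[...,2];return (o+D*s[...,None])[...,:2]
G=grid(u,v,88.)
for n in('top0','t4','t5','t6','t8','tb'):
    im=cv2.imread(f'pics/{n}.png').astype(np.float32)
    S=np.clip((im[...,2]-im[...,0])/90,0,1)  # orange-ness
    S=cv2.remap(S,u.astype(np.float32),v.astype(np.float32),cv2.INTER_LINEAR)
    best=[]
    sel=np.hypot(*(np.moveaxis(G,-1,0)-np.array([579.3,4.8])[:,None,None]))
    for th in np.arange(-35,5,.5):
        a=np.radians(th);U=np.array([np.cos(a),np.sin(a)]);N=np.array([-U[1],U[0]])
        for dx in(-1,0,1):
            for dy in(-1,0,1):
                D=G-[579.3+dx,4.8+dy];q=np.maximum(abs(D@U),abs(D@N))
                M=1/(1+np.exp((q-20)/.8));k=(sel<32)&(sel>10)
                best.append((((M-S)[k]**2).mean(),th,dx,dy))
    best.sort();print(n,[tuple(np.round(b,4)) for b in best[:3]])
E
```

```text
top0 [(np.float64(0.01), np.float64(-6.5), np.float64(0.0), np.float64(0.0)), (np.float64(0.0101), np.float64(-7.0), np.float64(0.0), np.float64(0.0)), (np.float64(0.0101), np.float64(-6.0), np.float64(0.0), np.float64(0.0))]
t4 [(np.float64(0.0121), np.float64(-6.5), np.float64(0.0), np.float64(1.0)), (np.float64(0.0122), np.float64(-7.0), np.float64(0.0), np.float64(1.0)), (np.float64(0.0122), np.float64(-6.0), np.float64(0.0), np.float64(1.0))]
t5 [(np.float64(0.0112), np.float64(-26.5), np.float64(0.0), np.float64(0.0)), (np.float64(0.0113), np.float64(-27.0), np.float64(0.0), np.float64(0.0)), (np.float64(0.0113), np.float64(-26.0), np.float64(0.0), np.float64(0.0))]
t6 [(np.float64(0.0111), np.float64(-26.5), np.float64(0.0), np.float64(0.0)), (np.float64(0.0111), np.float64(-27.0), np.float64(0.0), np.float64(0.0)), (np.float64(0.0112), np.float64(-26.0), np.float64(0.0), np.float64(0.0))]
t8 [(np.float64(0.01), np.float64(-24.5), np.float64(0.0), np.float64(0.0)), (np.float64(0.0101), np.float64(-25.0), np.float64(0.0), np.float64(0.0)), (np.float64(0.0101), np.float64(-24.0), np.float64(0.0), np.float64(0.0))]
tb [(np.float64(0.0548), np.float64(-25.5), np.float64(1.0), np.float64(1.0)), (np.float64(0.0549), np.float64(-26.0), np.float64(1.0), np.float64(1.0)), (np.float64(0.0549), np.float64(-25.0), np.float64(1.0), np.float64(1.0))]
```

```bash
python3 -c "
from h import *
print(env.state()['qvel'].round(2));print(env.job_done())"
```

```text
[ 0.24  0.08 -0.02  0.29 -0.07  0.02]
the job is handed in; nothing more can be done
None
```

I tightened the nut until the wrench's hinge broke over, lifted the wrench straight off and laid it back on its two rests. I then handed the job in at about 21 s; no verdict was reported.

- **Tightening:** the nut met its seat after turning about 20° (0.35 rad). The hinge then broke over to about 10–11° (0.17–0.20 rad), well short of the 0.32 rad limit. Torque stayed at about 1.7–1.9 N m, above the quoted 1.3 N m. That figure also counts some sideways push on the nut.
- **Wrench at the end:**
  - The handle's middle is about 2 mm from where it was at the start.
  - Its yaw is −18.1°, against −18.0° before.
  - Heights along the bar match the starting picture, and the hinge looks straight.
  - The gripper is open and clear of everything.
- **Bystanders:** the jar, beaker and gauge were found within 5 mm of their starting places, which is about the detector's accuracy.
- **Nut reading that differed:** the nut read −26.5° under load and −24.5° after release. I take this as the seat springing back plus image noise, because the fork was never turned far enough to loosen the nut. The nut's joint value cannot be read directly. A last picture with part of the nut hidden agreed, at about −25.5°, with a looser fit. A simpler fit gave 1.5–4° of springback.

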